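Feel out the blind hole in a lamp-arm foot and hold it hole-up

ROBOT

A 6-joint arm with a two-finger parallel gripper is mounted at the origin on the work surface. World frame = base frame: x ahead of the robot, y to its left, z up, the work surface at z = 0. Lengths are in m, angles in degrees, forces in N, time in s.
With the tool pointing down it reaches from about 0.375 to 0.9 m from the base axis. Payload 3.1 kg.
Tool frame: the origin (TCP) lies on the centre line of the jaws, within the pads' length; the fingertips stand 8 mm ahead of it and the grasp point (between the pads) lies 11 mm behind it; z points along the fingers, y is the line along which they close (so a half turn about z gives the same grasp; the last joint's range is limited). The gripper opens to 87 mm and grips with 3 to 60 N. Pads are 19 mm wide; open, the fingers measure 117 mm over their backs; the gripper's body (75 mm by 190 mm) begins 51 mm behind the grasp point.
Start: joints at [52.97, 30.224, 82.088, -0, 67.689, -10.227], TCP at [0.282, 0.558, 0.231] pointing down, gripper open.
Joint ranges: [-176.69, 176.69], [-43.24, 126.21], [12.49, 139.97], [-82, 262], [0, 151.66], [-163.58, 163.58]. Speed limits (degrees/s): [159.86, 159.86, 180, 180, 180, 180].

INTERFACE

Orientations are given as a 3x3 rotation matrix whose columns are the frame's x, y, z axes.
In Python, from rig import * gives the robot as it stands.
- The arm moves only by the tool step_arm, never from a script. Its argument "targets" is a list of rows, each a list of 5 numbers: the opening, from -1 (shut) to 1 (fully open), then the shift along the world's x, y, z normalised to -1 to 1, where 1 is 0.25 m, then the turn about the world's z normalised to -1 to 1, where 1 is 180 degrees. In form: [[fingers, x, y, z, turn], ...]. A call has 1 to 20 rows; each row is the pose to reach, as a shift and turn from the pose commanded when the call began, turning the shorter way round; what a row does not reach only later rows make up. A row lasts 1/10 s, in which the tool goes at most 50 mm and 8.59 degrees, less where a joint would pass 70% of its speed; a pose out of reach is approached as far as the arm can. A call with a number of a shift or a turn outside -1 to 1 is refused whole. A call with a gripper value outside its range is refused whole. The fingers move at their own pace and stop on an object; the grip force is fixed at half the most. Time passes only in rows, so rows that repeat a pose let the fingers close. It gives the time, the measured TCP pose, the force, the opening and the grip force at its end, in the units of the state.
- read_state(): the state, without advancing time (a new reading comes with each control period).
- capture(name): name is "side" or "top" or "wrist"; returns a dict with "color" (420x560x3 uint8, red, green, blue), "mtx" (3x3 intrinsics, pixels), "k1" (the pictures are not rectified: a ray, as slopes to the right and down, at radius r is drawn at 1 + k1 r^2 times it, then the intrinsics apply), "pose" (4x4, takes a point from camera to world coordinates). Camera axes: x right, y down, z forward; pixel columns grow to the right and rows downward; lengths in m; the calibration is good to about 2 mm. A picture is of the moment at which its call begins. There is no depth.
- hand_in(): hands the job in; it is judged then, once.
The state is a dict: "time_s": time; "joint_positions": joint angles; "qvel": joint speeds; "tau": joint torques, N m; "position": TCP position; "tcp_rot": TCP orientation; "force": force on the tool from outside, world axes, zero at the start; "moment": the same for the moment, N m; "opening": opening from 0.0 (shut) to 1.0 (fully open); "grasp_force": force on a finger pad.
Only numpy, scipy, OpenCV 4.12 (cv2) and the standard library are available. Lean on these libraries where they do the work, as an engineer would, in place of code of your own. Each camera call takes 0.05 s, during which the arm holds its last target. There are 200 camera calls.

TASK

Slide the red-posted jaw of the blue bench vise open, lift the drilled aluminium lamp foot out, and feel for its blind side hole by slipping that hole well onto the level bright steel feeler pin. Then draw it off the pin, turn the foot so that the hole faces straight up, and finish still holding it like that in the gripper, steady, at least 15 cm above the bench and touching nothing else. Leave the vise open and do not disturb the jar, the brass tin or the green bit box.

Things in the scene. Friction and masses are not known exactly. Their poses are not given: they have to be found in the camera images.
- vise: Blue drill vise screwed to the bench. Origin: underside of the base, below the clamping place. Base slab 120 (x) by 200 (y, from -50 to +150) by 30 high; its top is the bed. A fixed steel jaw, 16 high above the bed, has its face at y = -26.5. The moving jaw is on the +y side and opens along the vise's +y.
- jaw (a joint): Slide of the vise's moving jaw (m): 0 closed on the foot, 0.045 fully open, growing along the vise's +y; about 3 N of friction, stays where left. The jaw is 90 wide (x), 19 high above the bed; its lip reaches 5 mm over the foot's flange, so the foot lifts out only once the jaw is 8 mm open. More than 20 mm counts as open.
- jaw_post (a point): Centre of the top of the red square post on the moving jaw: 16 by 16 mm, 32 mm tall, standing on the jaw's top (top 80 mm above the bench), 78 mm to the vise's +y of the vise's origin when the jaw is closed. Axes as the vise. Pinch it from above or push it from its inner side.
- foot: The part: aluminium lamp-arm foot, 0.15 kg. Round flange 52 in diameter, 10 thick; on it a centred rectangular neck 30 deep (x) by 28 wide (y), top 50 above the flange's underside. Origin: centre of the underside; z along the neck. Starts standing on the vise's bed, flange between the jaws, turned any way about the upright. Grip it across the 28 mm sides, above the flange.
- foot_hole (a point): Centre of the mouth of the foot's one blind hole: 16 in diameter, 18 deep, in the middle of the neck's +x face, 30 above the underside, running straight in along -x. Axes as the foot: x points out of the hole. The other face is plain, so from above the foot looks the same both ways.
- pin_stand: Dark steel stand fixed to the bench. Origin on the bench straight below the pin's tip. Base 80 by 80 by 12, from 10 to 90 mm along its +x; round column 18 in diameter, 55 mm along +x, 128 tall. It carries the feeler pin, which points along the stand's -x.
- pin_tip (a point): Tip of the bright steel feeler pin: level, 8 in diameter, rounded end, 112 mm above the bench, 46 mm free before the column. Axes as the stand: the pin points along -x, so the foot is slipped on towards +x. In past 10 mm counts; the hole's bottom stops it at 18 mm.
- jar: Bystander: amber glass jar with red cap, 52 in diameter, 70 tall. Origin: centre of its underside. Leave alone.
- tin: Bystander: round brass tin, 60 in diameter, 28 tall. Origin: centre of its underside. Leave alone.
- bitbox: Bystander: open green bit box 90 by 60 by 30. Origin: centre of its underside. Leave alone.
There are look-alikes about, which are no part of the job. There is more than one size of the vise; the one meant has the size given above.

How it is judged (in metres and radians):
On the way, in this order (a step that is already met when the one before it is completed fails the run):
1. the vise jaw is slid open by more than 20 mm, the foot still standing in the vise (value of joint jaw above 0.02 m and z of foot in the frame of vise below 0.04 m), for 0.2 s.
2. the foot is held by the fingers and lifted clear above the vise (contact force between foot and the fingers above 1 N and z of foot in the frame of vise above 0.055 m and contact force between foot and vise below 0.1 N), for 0.1 s.
3. the feeler pin is more than 10 mm inside the held foot's blind hole (contact force between foot and the fingers above 1 N and x of pin_tip in the frame of foot_hole between -0.021 and -0.01 m and y of pin_tip in the frame of foot_hole between -0.008 and 0.008 m and z of pin_tip in the frame of foot_hole between -0.008 and 0.008 m), for 0.2 s.
At the end, for the whole second after the job is handed in: The foot is held by the fingers alone, at rest, at least 0.15 m above the bench, its hole facing up within 0.3 rad (17 degrees), touching neither vise, pin stand nor bystanders; the jaw is still open by more than 20 mm and each bystander is within 30 mm of where it stood (angle between foot's own x axis and vertical below 0.3 rad and height (world z) of each of foot, foot_hole above 0.15 m and contact force between foot and the fingers above 1 N and contact force between foot and vise below 0.1 N and contact force between foot and pin_stand below 0.1 N and contact force between foot and jar below 0.1 N and contact force between foot and tin below 0.1 N and contact force between foot and bitbox below 0.1 N and linear speed of foot below 0.03 m/s and angular speed of foot below 0.3 rad/s and value of joint jaw above 0.02 m and distance of each of jar, tin, bitbox from where it was at the start of the episode below 0.03 m); the arm keeps its last pose, push and grip.
It fails at once if the jar is disturbed (moved over 30 mm or tipped) (distance of jar from where it was at the start of the episode above 0.03 m or angle between jar's own z axis and vertical above 0.5 rad).
It fails at once if the tin is disturbed (moved over 30 mm or tipped) (distance of tin from where it was at the start of the episode above 0.03 m or angle between tin's own z axis and vertical above 0.5 rad).
It fails at once if the bitbox is disturbed (moved over 30 mm or tipped) (distance of bitbox from where it was at the start of the episode above 0.03 m or angle between bitbox's own z axis and vertical above 0.5 rad).
It also fails if it takes over 54 s, if anything falls off the work surface, if the arm or the gripper's body presses on something with over 40 N, if the wrist force passes 120 N, or if a joint passes its speed limit or range.

## Working session

There is one attempt and no reset: what is moved stays moved. The work goes in short steps, Python scripts to look and compute and a tool call to move; the robot and the scene stay as the last step left them, time stands still between calls to the robot, and variables do not carry over. Pictures are saved under pics/ and viewed, at most 10 in all, crops included, and the job is handed in when it is done.

Besides the shell and the picture viewer there is one more tool, called after ">>>" as name(argument=value, ...), one argument or row to a line, values as JSON. step_arm: Moves the arm, as the interface text tells. Scaled input: -1 to 1 covers 0.25 m each way for a shift and 180 degrees each way for a turn. Its arguments: {"type":"object","properties":{"targets":{"type":"array","items":{"type":"array","items":{"type":"number"}}}},"required":["targets"]}

```bash
ls; mkdir -p pics
cat > h.py <<'E'
from rig import *
import numpy as np, cv2, pickle
def snap(n,f):
    c=capture(n); pickle.dump({k:np.array(v) for k,v in c.items()},open(f'pics/{f}.pkl','wb')); cv2.imwrite(f'pics/{f}.png',c['color'][:,:,::-1]); return c
def load(f): return pickle.load(open(f'pics/{f}.pkl','rb'))
def ray(c,u,v):
    K=c['mtx'];k1=float(c['k1']);d=np.array([(u-K[0,2])/K[0,0],(v-K[1,2])/K[1,1]]);s=d.copy()
    for _ in range(30): s=d/(1+k1*(s@s))
    r=c['pose'][:3,:3]@np.array([s[0],s[1],1]); return c['pose'][:3,3],r/np.linalg.norm(r)
def atz(c,u,v,z):
    o,r=ray(c,u,v); return o+r*(z-o[2])/r[2]
def tri(*obs):
    A=0;b=0
    for c,u,v in obs:
        o,r=ray(c,u,v);P=np.eye(3)-np.outer(r,r);A=A+P;b=b+P@o
    x=np.linalg.solve(A,b); return x,[np.linalg.norm(np.cross(x-ray(c,u,v)[0],ray(c,u,v)[1])) for c,u,v in obs]
def proj(c,X):
    p=c['pose'][:3,:3].T@(np.asarray(X)-c['pose'][:3,3]);s=p[:2]/p[2];s=s*(1+float(c['k1'])*(s@s));K=c['mtx']
    return K[0,0]*s[0]+K[0,2],K[1,1]*s[1]+K[1,2]
E
python3 - <<'E'
from h import *
ims=[]
for n in ('top','side','wrist'):
    c=snap(n,n+'0'); print(n,np.round(c['pose'],3).tolist(),c['mtx'].tolist(),c['k1'])
print(read_state())
E
```

```text
pics
top [[-0.014, -0.998, 0.064, 0.42], [-1.0, 0.014, 0.005, -0.053], [-0.006, -0.064, -0.998, 1.203], [0.0, 0.0, 0.0, 1.0]] [[457.998569434294, 0.0, 281.58788901970723], [0.0, 457.998569434294, 209.35422182540125], [0.0, 0.0, 1.0]] -0.05311961622348734
side [[0.692, -0.435, 0.576, -0.002], [-0.721, -0.426, 0.546, -0.514], [0.008, -0.793, -0.609, 0.586], [0.0, 0.0, 0.0, 1.0]] [[390.83760585827747, 0.0, 277.45965659512666], [0.0, 390.83760585827747, 211.4773161981492], [0.0, 0.0, 1.0]] -0.059265527454305564
wrist [[0.452, 0.857, 0.247, 0.214], [0.892, -0.434, -0.128, 0.592], [-0.003, 0.278, -0.961, 0.384], [0.0, 0.0, 0.0, 1.0]] [[338.3512002089553, 0.0, 279.26682676956904], [0.0, 338.3512002089553, 208.89191723893464], [0.0, 0.0, 1.0]] 0.029022365790275853
{'time_s': 0.15, 'joint_positions': array([ 5.29687446e+01,  3.02666227e+01,  8.21410862e+01,  1.50944468e-03,
        6.76858049e+01, -1.02270458e+01]), 'qvel': array([-0.06458305, -0.10744051, -0.23368145,  0.05245796,  0.03681484,
       -0.09083785]), 'tau': array([ 2.50689245e-04, -4.40428340e+01, -1.76844049e+01,  6.33257604e-02,
        5.52464474e-02, -1.13138469e-04]), 'position': array([0.28147188, 0.55742285, 0.22978887]), 'tcp_rot': array([[-8.92548013e-01,  4.50951261e-01, -1.00240416e-03],
       [ 4.50952266e-01,  8.92547138e-01, -1.28825839e-03],
       [ 3.13751218e-04, -1.60186889e-03, -9.99998668e-01]]), 'force': array([-0.1537939 ,  0.86575256,  0.59461451]), 'moment': array([-0.01259318, -0.02276143, -0.05092522]), 'grasp_force': 0.0, 'opening': 0.9981685668927274}
```

View pics/top0.png

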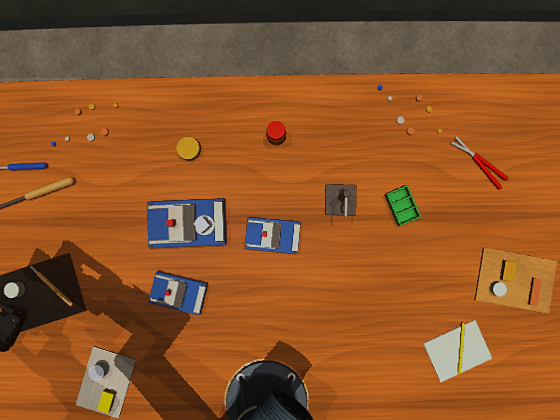

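View pics/side0.png

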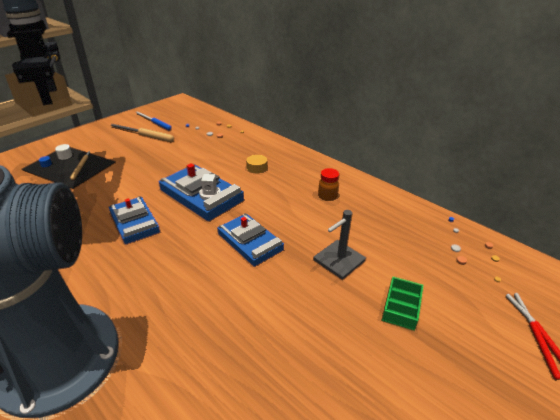

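Candidates: vises at top px (187,223), (272,235), (179,293); only the large left one holds a foot (205,225), so it is the one. Red posts at (171,223), (265,234), (168,292). I'll check it in a close crop.

Run:
```python
from h import *
t=load('top0')['color'];s=load('side0')['color']
a=cv2.resize(t[185:260,140:240],(400,300),interpolation=3);b=cv2.resize(s[150:225,150:250],(400,300),interpolation=3)
p=cv2.resize(t[170:230,315:395],(400,300),interpolation=3);q=cv2.resize(s[200:275,305:405],(400,300),interpolation=3)
cv2.imwrite('pics/crop1.png',np.vstack([np.hstack([a,b]),np.hstack([p,q])])[:,:,::-1])
```

```text
(no output)
```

View pics/crop1.png

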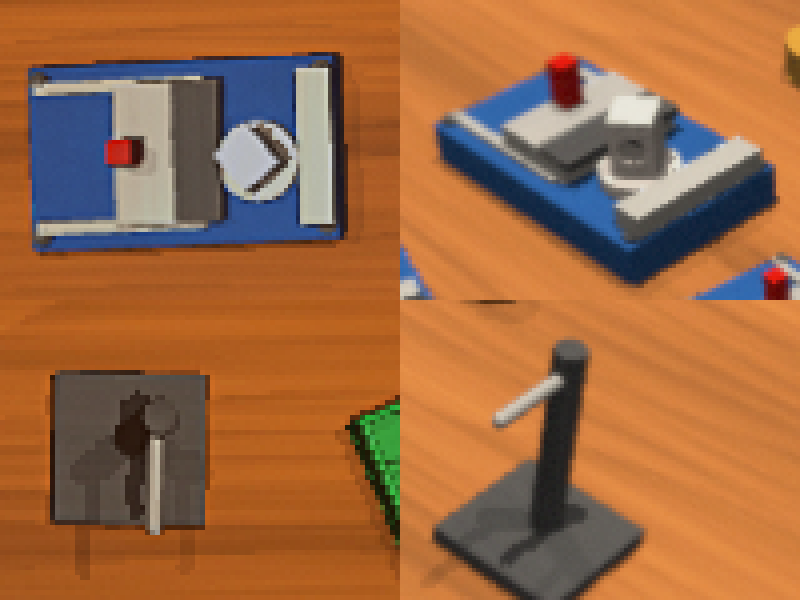

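Run:
```python
from h import *
t=load('top0');s=load('side0')
np.set_printoptions(precision=4,suppress=True)
print('post',tri((t,170.3,222.8),(s,191.2,165.5)),atz(t,170.3,222.8,.08))
print('neck',tri((t,202,223.5),(s,208.5,177.5)),atz(t,202,223.5,.08))
print('pin',tri((t,345.6,216.6),(s,329.5,230.5)))
print('col',tri((t,347.4,193.4),(s,305+171/4,200+48/4)))
# vise base top corners in top crop (z=.03)
for p in ((30,67),(337,54),(345,237),(36,250)): print(atz(t,140+p[0]/4,185+p[1]/4,.03))
for n,p in dict(jar=(276,132),tin=(188,148),box=(403,205)).items(): print(n,atz(t,*p,.03))
# face neck corners at z=.08
for p in ((215,155),(250,122),(280,155),(248,187)): print('c',atz(t,140+p[0]/4,185+p[1]/4,.08))
```

```text
post (array([0.463 , 0.2275, 0.078 ]), [np.float64(9.332926624313977e-05), np.float64(9.332926624319917e-05)]) [0.4629 0.227  0.08  ]
neck (array([0.4591, 0.1497, 0.0788]), [np.float64(0.0014125745381336236), np.float64(0.0014125745381337218)]) [0.4601 0.1486 0.08  ]
pin (array([ 0.4711, -0.2004,  0.1126]), [np.float64(0.0005212019593467226), np.float64(0.0005212019593466276)])
col (array([ 0.5243, -0.2029,  0.1285]), [np.float64(0.0004930188631953662), np.float64(0.0004930188631955074)])
[0.52  0.299 0.03 ]
[0.5255 0.0999 0.03  ]
[0.408  0.0955 0.03  ]
[0.402  0.2946 0.03  ]
jar [ 0.697  -0.0355  0.03  ]
tin [0.6586 0.1938 0.03  ]
box [ 0.5023 -0.3599  0.03  ]
c [0.4598 0.169  0.08  ]
c [0.4798 0.1473 0.08  ]
c [0.4593 0.1289 0.08  ]
c [0.4399 0.1487 0.08  ]
```

Close crop confirms: large vise with the foot, its hole facing the side camera (crop px (632,150), world yaw ≈ -135°). Post ≈ (0.463, 0.2275), foot ≈ (0.460, 0.149), pin tip ≈ (0.471, -0.200, 0.1126). Approaching the post now.

>>> step_arm(
  targets=[
    [0.0,0.2,-0.3,0,0.05],
    [0.0,0.4,-0.5,0,0.1],
    [0.0,0.55,-0.8,0,0.158],
    [0.0,0.72,-1,0,0.158],
    [0.0,0.72,-1,0,0.158],
    [0.0,0.72,-1,0,0.158],
    [0.0,0.72,-1,0,0.158],
    [0.0,0.72,-1,0,0.158],
    [0.0,0.72,-1,0,0.158],
  ],
)

```text
time_s: 1.05
position: [0.4615, 0.3077, 0.2303]
tcp_rot: [[-1.0, -0.027, -0.001], [-0.027, 1.0, 0.0], [0.001, 0.0, -1.0]]
force: [-0.6, -0.5, 0.1]
opening: 0.504
grasp_force: 0.0
```

>>> step_arm(
  targets=[
    [0.0,0,-0.2,0,0],
    [0.0,0,-0.32,0,0],
    [0.0,0,-0.32,0,0],
    [0.0,0,-0.32,0,0],
    [0.0,0,-0.32,0,0],
  ],
)

```text
time_s: 1.55
position: [0.4615, 0.2294, 0.2307]
tcp_rot: [[-1.0, -0.03, 0.0], [-0.03, 1.0, 0.001], [-0.0, 0.001, -1.0]]
force: [-0.4, 0.2, -0.2]
opening: 0.499
grasp_force: 0.0
```

Run:
```python
from h import *
np.set_printoptions(precision=4,suppress=True)
c=snap('wrist','w1'); s=read_state(); print(s['time_s'],s['position'],np.degrees(np.arctan2(*s['tcp_rot'][[1,0],1])),s['joint_positions'],s['opening'])
print('proj post',proj(c,(.463,.2275,.08)),'neck',proj(c,(.4601,.149,.08)))
```

```text
1.6 [0.4616 0.2293 0.2306] 91.75489686023568 [ 13.9704  21.7941  97.6854   0.0279  60.494  -77.7982] 0.5029476055910619
proj post (np.float64(277.54489213364343), np.float64(197.69049344939566)) neck (np.float64(192.5204067833596), np.float64(192.21216593140824))
```

View pics/w1.png

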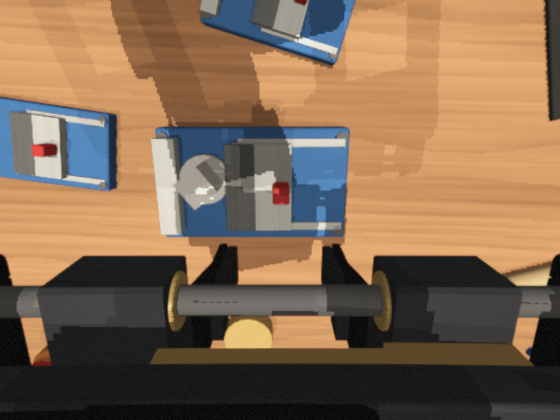

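The wrist view shows the vise with post near (281,187) and foot near (205,180); predictions are ~10 px off, so I'll enlarge and cross-check.

Run:
```python
from h import *
np.set_printoptions(precision=4,suppress=True)
c=load('w1');print(c['pose'],read_state()['position'])
t=c['color'][120:245,145:355].copy()
cv2.imwrite('pics/crop2.png',cv2.resize(t,(798,475),interpolation=3)[:,:,::-1])
# base top corners expected
for p in ((.52,.299,.03),(.5255,.0999,.03),(.408,.0955,.03),(.402,.2946,.03)): print(proj(c,p))
hsv=cv2.cvtColor(c['color'],cv2.COLOR_RGB2HSV)
```

```text
[[-0.0293  0.9601  0.278   0.3856]
 [ 0.9996  0.028   0.0086  0.2267]
 [ 0.0005  0.2781 -0.9605  0.3846]
 [ 0.      0.      0.      1.    ]] [0.4616 0.2293 0.2306]
(np.float64(340.2756471262827), np.float64(237.90745765314148))
(np.float64(161.6881271950378), np.float64(237.73234774367688))
(np.float64(149.34809402873069), np.float64(129.33263196873526))
(np.float64(345.2494575643334), np.float64(129.4068674262792))
```

View pics/crop2.png

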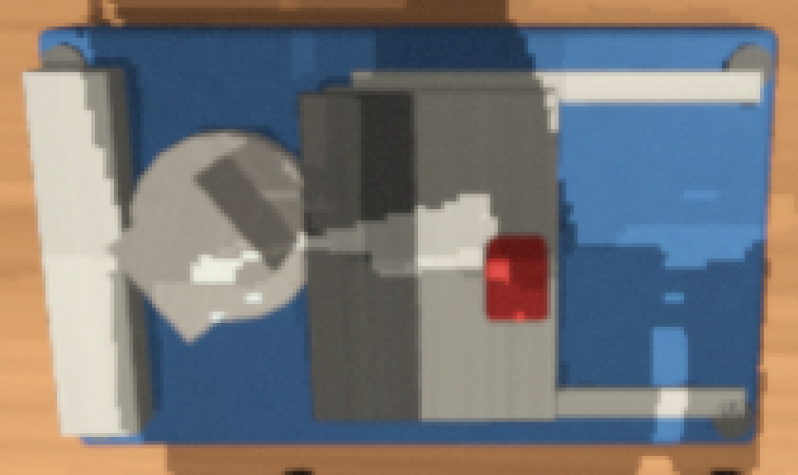

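Run:
```python
from h import *
c=load('w1')
P=[atz(c,145+u/3.8,120+v/3.8,.08)[:2] for u,v in ((195,180),(278,268),(190,342),(108,248))]
print(np.round(P,4),np.mean(P,0))
for i in range(4):
    d=P[(i+1)%4]-P[i]; print(np.linalg.norm(d),np.degrees(np.arctan2(d[1],d[0])))
print(atz(c,145+517/3.8,120+297/3.8,.08))
```

```text
[[0.4369 0.1534]
 [0.4578 0.1726]
 [0.4772 0.1506]
 [0.4541 0.1319]] [0.45649305 0.15211812]
0.02835359704023563 42.6274439825737
0.029310748769758393 -48.68633708605958
0.02970931877916721 -140.94445452344473
0.027522719846675023 128.522778665718
[0.46335236 0.23076814 0.08      ]
```

>>> step_arm(
  targets=[
    [0.0,0.01,-0.005,-0.2,0],
    [0.0,0.01,-0.005,-0.4,0],
    [0.0,0.01,-0.005,-0.55,0],
    [0.0,0.01,-0.005,-0.66,0],
    [0.0,0.01,-0.005,-0.66,0],
    [-1,0.01,-0.005,-0.66,0],
    [-1,0.01,-0.005,-0.66,0],
    [-1,0.01,-0.005,-0.66,0],
    [-1,0.01,-0.005,-0.66,0],
    [-1,0.01,-0.005,-0.66,0],
    [-1,0.01,-0.005,-0.66,0],
  ],
)

```text
time_s: 2.7
position: [0.4653, 0.2297, 0.0671]
tcp_rot: [[-1.0, -0.026, 0.004], [-0.026, 1.0, 0.005], [-0.004, 0.005, -1.0]]
force: [-2.2, 12.4, 2.2]
opening: 0.18
grasp_force: 30.0
```

>>> step_arm(
  targets=[
    [-1,0,0.04,0,0],
    [-1,0,0.08,0,0],
    [-1,-0.004,0.12,0,0],
    [-1,-0.004,0.16,0,0],
    [-1,-0.004,0.16,0,0],
    [-1,-0.004,0.16,0,0],
    [-1,-0.004,0.16,0,0],
    [-0.2,-0.004,0.16,0,0],
    [-0.2,-0.004,0.155,0,0],
    [-0.2,-0.004,0.155,0,0],
    [-0.2,-0.004,0.155,0.2,0],
    [-0.2,-0.004,0.155,0.4,0],
    [0,-0.004,0.155,0.6,0],
  ],
)

```text
time_s: 4.0
position: [0.4627, 0.2648, 0.2163]
tcp_rot: [[-1.0, -0.028, -0.003], [-0.028, 1.0, -0.001], [0.003, -0.001, -1.0]]
force: [0.5, -0.1, -0.9]
opening: 0.434
grasp_force: 0.0
```

>>> step_arm(
  targets=[
    [0,0,-0.2,0.12,0],
    [0,0,-0.4,0.12,0],
    [0,0,-0.4,0.12,0],
    [0,0,-0.4,0.12,0],
    [0,0,-0.4,0.12,0],
  ],
)

```text
time_s: 4.5
position: [0.463, 0.1657, 0.245]
tcp_rot: [[-1.0, -0.028, -0.001], [-0.028, 1.0, 0.0], [0.001, 0.001, -1.0]]
force: [0.4, 0.9, 0.0]
opening: 0.501
grasp_force: 0.0
```

Run:
```python
from h import *
c=snap('wrist','w2');snap('top','top2');snap('side','side2');s=read_state();print(s['time_s'],s['position'])
u,v=map(int,proj(c,(.458,.151,.08)));print(u,v,c['pose'][:3,3])
u=max(u,70);v=max(v,50)
a=cv2.resize(c['color'][v-50:v+50,u-70:u+70],(560,400),interpolation=3)
d=load('side2');x,y=map(int,proj(d,(.458,.151,.06)));print('side',x,y)
b=cv2.resize(d['color'][y-40:y+40,x-24:x+24],(240,400),interpolation=3)
cv2.imwrite('pics/crop3.png',np.hstack([a,b])[:,:,::-1])
```

```text
4.65 [0.46293716 0.16644562 0.24486975]
264 187 [0.38732109 0.16326296 0.39904845]
side 209 183
```

View pics/crop3.png

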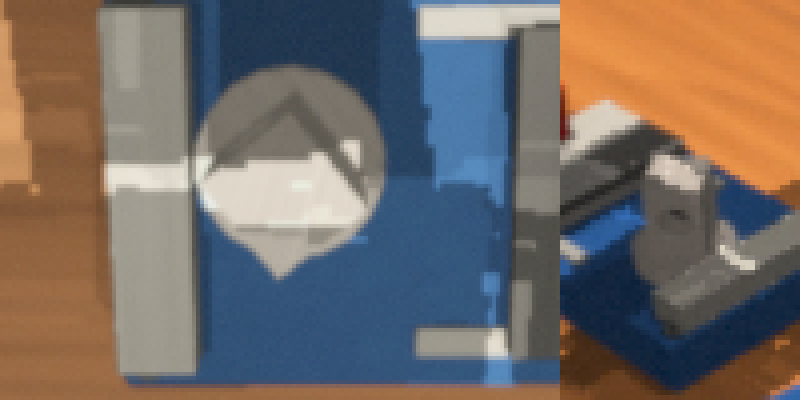

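Run:
```python
from h import *
c=load('w2')
P=[atz(c,194+u/4,137+v/4,.08)[:2] for u,v in ((292,112),(368,203),(278,280),(203,180))]
print(np.round(P,4),np.mean(P,0))
for i in range(4):
    d=P[(i+1)%4]-P[i]; print(np.linalg.norm(d),np.degrees(np.arctan2(d[1],d[0]))%90)
f=atz(c,194+291/4,137+160/4,.04);print('flange',f)
for q in ((515,30),(506,355)): print('jaw',atz(c,194+q[0]/4,137+q[1]/4,.049))
```

```text
[[0.4363 0.1531]
 [0.4578 0.1718]
 [0.4776 0.1503]
 [0.4532 0.132 ]] [0.45621274 0.15180023]
0.02846473952142258 40.98849255636912
0.02919901698191158 42.84311151435228
0.03052468615044887 36.86350801152619
0.027007881102964995 38.790370605369276
flange [0.45534685 0.15174938 0.04      ]
jaw [0.41859613 0.20855291 0.049     ]
jaw [0.50599417 0.21159609 0.049     ]
```

>>> step_arm(
  targets=[
    [1,-0.026,-0.059,0,-0.78],
    [1,-0.026,-0.059,0,-0.78],
    [1,-0.026,-0.059,0,-0.78],
    [1,-0.026,-0.059,0,-0.78],
    [1,-0.026,-0.059,0,-0.78],
    [1,-0.026,-0.059,0,-0.78],
    [1,-0.026,-0.059,0,-0.78],
    [1,-0.026,-0.059,0,-0.78],
    [1,-0.026,-0.059,0,-0.78],
    [1,-0.026,-0.059,0,-0.78],
    [1,-0.026,-0.059,0,-0.78],
    [1,-0.026,-0.059,0,-0.78],
    [1,-0.026,-0.059,0,-0.78],
    [1,-0.026,-0.059,0,-0.78],
    [1,-0.026,-0.059,0,-0.78],
    [1,-0.026,-0.059,0,-0.78],
    [1,-0.026,-0.059,0,-0.78],
    [1,-0.026,-0.059,-0.2,-0.78],
    [1,-0.026,-0.059,-0.2,-0.78],
  ],
)

```text
time_s: 6.55
position: [0.4524, 0.1511, 0.1908]
tcp_rot: [[0.751, 0.66, -0.013], [0.66, -0.751, -0.001], [-0.011, -0.008, -1.0]]
force: [-0.9, 0.7, -0.1]
opening: 0.998
grasp_force: 0.0
```

Run:
```python
from h import *
np.set_printoptions(precision=4,suppress=True)
c=snap('wrist','w3');s=read_state();print(s['time_s'],s['position'],np.degrees(np.arctan2(*s['tcp_rot'][[1,0],1])),s['joint_positions'])
u,v=map(int,proj(c,(.4565,.1515,.08)));print(u,v,c['pose'][:3,3])
x0=max(u-70,0);y0=max(v-50,0);print(x0,y0)
cv2.imwrite('pics/crop4.png',cv2.resize(c['color'][y0:y0+100,x0:x0+140],(560,400),interpolation=3)[:,:,::-1])
```

```text
6.6 [0.454  0.1512 0.193 ] -48.67437644912776 [  5.0006  22.437  104.6415   0.0078  53.4429  53.6691]
282 203 [0.5124 0.2015 0.3439]
212 153
```

View pics/crop4.png

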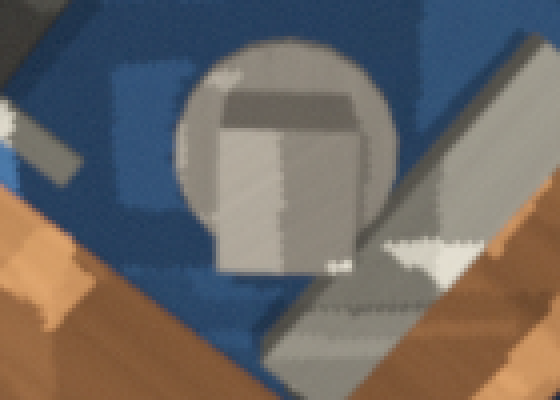

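Neck edges are square to the gripper in the crop (centre ≈ (287,201)), no hole on the near (back) face as expected. Descend and grip high on the neck.

>>> step_arm(
  targets=[
    [1,0,0,-0.1,0],
    [1,0,0,-0.25,0],
    [1,0,0,-0.4,0],
    [1,0,0,-0.505,0],
    [1,0,0,-0.512,0],
    [1,0,0,-0.512,0],
    [1,0,0,-0.512,0],
    [-1,0,0,-0.512,0],
    [-1,0,0,-0.512,0],
    [-1,0,0,-0.512,0],
    [-1,0,0,-0.512,0],
    [-1,0,0,-0.512,0],
    [-1,0,0,-0.512,0],
    [-1,0,0,-0.512,0],
    [-1,0,0,-0.512,0],
  ],
)

```text
time_s: 8.1
position: [0.4567, 0.1506, 0.0675]
tcp_rot: [[0.752, 0.659, -0.0], [0.659, -0.752, -0.0], [-0.0, -0.0, -1.0]]
force: [-0.8, -0.8, 0.0]
opening: 0.356
grasp_force: 0.0
```

>>> step_arm(
  targets=[
    [-1,0,0,0.05,0],
    [-1,0,0,0.1,0],
    [-1,0,0,0.2,0],
    [-1,0,0,0.3,0],
    [-1,0,0,0.4,0],
    [-1,0,0,0.48,0],
    [-1,0,0,0.48,0],
    [-1,0,0,0.48,0],
  ],
)

```text
time_s: 8.9
position: [0.4564, 0.1505, 0.1872]
tcp_rot: [[0.752, 0.659, -0.0], [0.659, -0.752, -0.0], [-0.0, -0.0, -1.0]]
force: [-0.3, -1.1, -1.3]
opening: 0.319
grasp_force: 30.0
```

Run:
```python
from h import *
np.set_printoptions(precision=4,suppress=True)
s=read_state();print(s['time_s'],s['position'],np.degrees(np.arctan2(*s['tcp_rot'][[1,0],1])),s['joint_positions'],s['opening'],s['grasp_force'],s['force'])
```

```text
8.9 [0.4564 0.1505 0.1872] -48.763231324105426 [  4.902   22.9404 105.0503  -0.0013  52.025   53.666 ] 0.31917404796671683 29.999163821339607 [-0.2547 -1.1398 -1.3044]
```

>>> step_arm(
  targets=[
    [-1,-0.02,-0.1,0,0.75],
    [-1,-0.03,-0.25,0,0.75],
    [-1,-0.06,-0.4,0,0.75],
    [-1,-0.1,-0.55,0,0.75],
    [-1,-0.1,-0.7,0,0.75],
    [-1,-0.1,-0.85,0,0.75],
    [-1,-0.1,-1,0,0.75],
    [-1,-0.1,-1,0,0.75],
    [-1,-0.1,-1,0,0.75],
    [-1,-0.1,-1,0,0.75],
    [-1,-0.1,-1,0,0.75],
    [-1,-0.1,-1,0,0.75],
    [-1,-0.1,-1,0,0.75],
    [-1,-0.1,-1,0,0.75],
    [-1,-0.1,-1,0,0.75],
    [-1,-0.1,-1,0,0.75],
    [-1,-0.1,-1,0,0.75],
    [-1,-0.1,-1,0,0.75],
    [-1,-0.1,-1,0,0.75],
  ],
)

```text
time_s: 10.8
position: [0.4311, -0.099, 0.1864]
tcp_rot: [[-0.998, 0.067, -0.002], [0.067, 0.998, 0.001], [0.002, 0.001, -1.0]]
force: [-0.3, -0.3, -1.4]
opening: 0.317
grasp_force: 30.0
```

>>> step_arm(
  targets=[
    [-1,0,-0.15,0,0.005],
    [-1,0,-0.3,0,0.005],
    [-1,0,-0.4,0,0.005],
    [-1,0,-0.4,0,0.005],
    [-1,0,-0.4,0,0.005],
    [-1,0,-0.4,0,0.005],
    [-1,0,-0.4,0,0.005],
  ],
)

```text
time_s: 11.5
position: [0.4314, -0.1981, 0.1873]
tcp_rot: [[-0.999, 0.049, -0.001], [0.049, 0.999, 0.001], [0.001, 0.001, -1.0]]
force: [0.1, 0.6, -1.4]
opening: 0.318
grasp_force: 30.0
```

Run:
```python
from h import *
np.set_printoptions(precision=4,suppress=True)
s=read_state();print(s['time_s'],s['position'],np.degrees(np.arctan2(*s['tcp_rot'][[1,0],1])),s['joint_positions'],s['opening'],s['grasp_force'])
P=s['position'];c=[snap(n,n+'5') for n in ('wrist','top','side')]
o=[]
for i,(q,w) in enumerate(zip(c,((50,40),(25,20),(50,40)))):
    X=(P[0]+(.03 if i else 0.02),P[1],P[2]-.02) if i<2 else (P[0]+.04,P[1],P[2]-.03)
    u,v=map(int,proj(q,X)); u0=max(0,u-w[0]);v0=max(0,v-w[1]); print(i,u,v,u0,v0)
    m=q['color'][v0:v0+2*w[1],u0:u0+2*w[0]]; k=min(400/m.shape[1],300/m.shape[0]);print(m.shape,k)
    im=np.zeros((320,400,3),np.uint8);r=cv2.resize(m,None,fx=k,fy=k,interpolation=3);im[:r.shape[0],:r.shape[1]]=r[:320,:400];o.append(im)
q=c[2];print([proj(q,(.4711,-.2004,.1126))])
big=cv2.resize(q['color'][170:290,270:370],(400,480),interpolation=3)
L=np.vstack([o[0][:300],o[1][:300]])
R=np.zeros((600,400,3),np.uint8);R[:480]=big
cv2.imwrite('pics/crop5.png',np.hstack([L,R])[:,:,::-1])
```

```text
11.5 [ 0.4314 -0.1981  0.1873] 87.19768856367914 [ -38.1948   22.5472  105.7948    0.0092   51.7344 -125.3982] 0.3176108067157584 29.99905250966549
0 281 285 231 245
(80, 100, 3) 3.75
1 348 219 323 199
(40, 50, 3) 7.5
2 330 210 280 170
(80, 100, 3) 3.75
[(np.float64(329.2281560406483), np.float64(230.49354142402822))]
```

View pics/crop5.png

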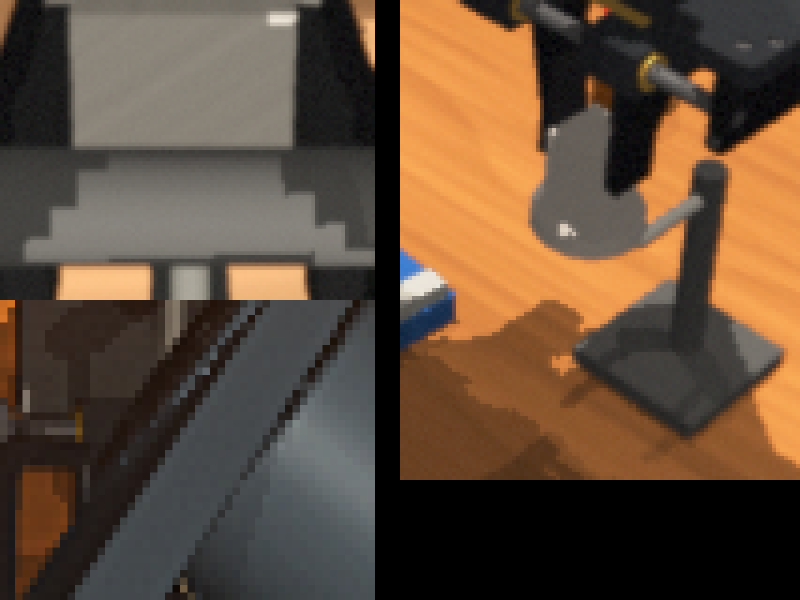

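Run:
```python
from h import *
np.set_printoptions(precision=1,suppress=True)
P=np.array([.4314,-.1981,.1873]);a=np.radians(-2.8);R=np.array([[np.cos(a),-np.sin(a)],[np.sin(a),np.cos(a)]])
for f in ('wrist5','side5'):
  c=load(f);print(f,c['pose'][:3,3])
  for tip in (28,34,40):
    zu=P[2]-.008-tip/1000   # underside z if tips are 'tip' mm above underside
    print(tip,[ (n,np.array(proj(c,np.r_[P[:2]+R@np.array([x,y])/1000,zu+z/1000]))) for n,x,y,z in (('ntop-',-15,14,50),('ntop+',15,14,50),('nbase-',-15,14,10),('flrim-',-26,0,10),('flrim+',26,0,10),('flbot-y',0,-26,0),('fl bot-x',-26,0,0))])
c=load('wrist5');cv2.imwrite('pics/w5.png',cv2.resize(c['color'][200:330,180:380],(800,520),interpolation=3)[:,:,::-1])
```

```text
wrist5 [ 0.4 -0.2  0.3]
28 [('ntop-', array([311.4, 252.7])), ('ntop+', array([309.9, 311.8])), ('nbase-', array([304.8, 224.1])), ('flrim-', array([279.9, 205.2])), ('flrim+', array([279.9, 289.6])), ('flbot-y', array([236.6, 242.5])), ('fl bot-x', array([279.8, 200.6]))]
34 [('ntop-', array([310.2, 247.5])), ('ntop+', array([308.8, 304.8])), ('nbase-', array([304.1, 220.7])), ('flrim-', array([279.8, 202.4])), ('flrim+', array([279.9, 284.7])), ('flbot-y', array([237.8, 238.9])), ('fl bot-x', array([279.8, 198.1]))]
40 [('ntop-', array([309.1, 242.7])), ('ntop+', array([307.8, 298.2])), ('nbase-', array([303.4, 217.6])), ('flrim-', array([279.8, 199.7])), ('flrim+', array([279.9, 279.9])), ('flbot-y', array([238.9, 235.5])), ('fl bot-x', array([279.8, 195.7]))]
side5 [-0.  -0.5  0.6]
28 [('ntop-', array([306.1, 200.5])), ('ntop+', array([318.1, 193.5])), ('nbase-', array([304.9, 219.1])), ('flrim-', array([306.4, 225.6])), ('flrim+', array([326.5, 212.9])), ('flbot-y', array([327.5, 230.6])), ('fl bot-x', array([306.1, 230.1]))]
34 [('ntop-', array([305.9, 203.3])), ('ntop+', array([317.8, 196.4])), ('nbase-', array([304.7, 221.8])), ('flrim-', array([306.2, 228.3])), ('flrim+', array([326.2, 215.6])), ('flbot-y', array([327.2, 233.2])), ('fl bot-x', array([305.9, 232.7]))]
40 [('ntop-', array([305.7, 206.2])), ('ntop+', array([317.6, 199.2])), ('nbase-', array([304.5, 224.4])), ('flrim-', array([306. , 230.9])), ('flrim+', array([325.9, 218.2])), ('flbot-y', array([326.9, 235.8])), ('fl bot-x', array([305.7, 235.3]))]
```

View pics/w5.png

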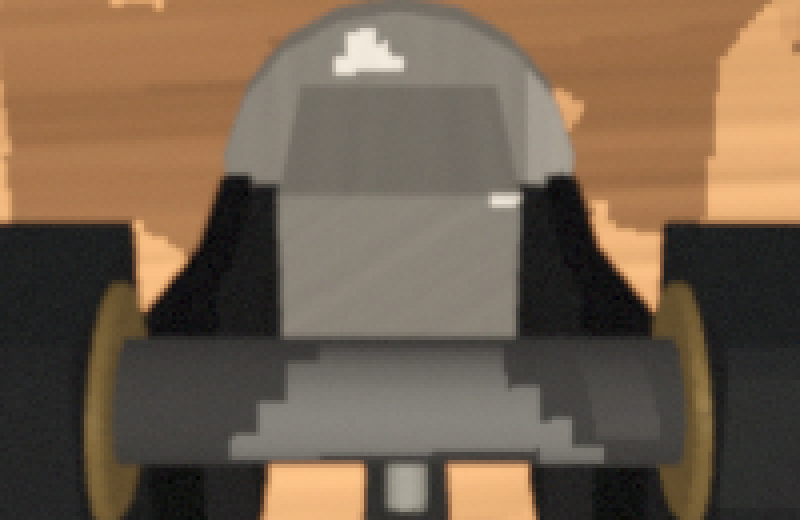

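The held foot is upright; flange arc at the top, neck face (285–520, 87–193), pin visible at (406,490). Fingertips sit ≈33 mm above the underside. Check the pin's lateral position from this wrist view.

Run:
```python
from h import *
np.set_printoptions(precision=4,suppress=True)
c=load('wrist5')
print([atz(c,180+406.5/4,200+r/4,.112) for r in (465,490,515)])
print('neck cx', atz(c,180+399.5/4,200+193/4,.1965))
```

```text
[array([ 0.5082, -0.2005,  0.112 ]), array([ 0.5137, -0.2007,  0.112 ]), array([ 0.5193, -0.201 ,  0.112 ])]
neck cx [ 0.4163 -0.1974  0.1965]
```

>>> step_arm(
  targets=[
    [-1,0,0.004,-0.13,0],
    [-1,0,0.004,-0.258,0],
    [-1,0,0.004,-0.258,0],
    [-1,0,0.004,-0.258,0],
    [-1,0,0.004,-0.258,0],
  ],
)

```text
time_s: 12.15
position: [0.4327, -0.1989, 0.1243]
tcp_rot: [[-0.999, 0.05, 0.002], [0.05, 0.999, -0.002], [-0.002, -0.002, -1.0]]
force: [0.6, -0.7, -0.5]
opening: 0.317
grasp_force: 30.0
```

>>> step_arm(
  targets=[
    [-1,0.04,-0.002,0,0],
    [-1,0.08,-0.004,0,0],
    [-1,0.1,-0.005,0,0],
    [-1,0.11,-0.0055,0,0],
    [-1,0.12,-0.006,0,0],
    [-1,0.12,-0.006,0,0],
    [-1,0.12,-0.006,0,0],
  ],
)

```text
time_s: 12.85
position: [0.4615, -0.1997, 0.1229]
tcp_rot: [[-0.999, 0.05, -0.001], [0.05, 0.999, 0.0], [0.001, 0.0, -1.0]]
force: [-0.4, 0.9, -1.5]
opening: 0.319
grasp_force: 30.0
```

Run:
```python
from h import *
c=snap('side','side6');s=read_state();print(s['time_s'],s['position'],s['force'],s['opening'])
w=snap('wrist','w6')
cv2.imwrite('pics/c6.png',np.hstack([cv2.resize(c['color'][185:275,290:370],(400,450),interpolation=3),cv2.resize(w['color'][190:340,210:350],(400,450),interpolation=3)])[:,:,::-1])
```

```text
12.9 [ 0.46143071 -0.19972669  0.12291866] [ 0.12574689  0.22391232 -1.39087025] 0.31960980978678355
```

View pics/c6.png

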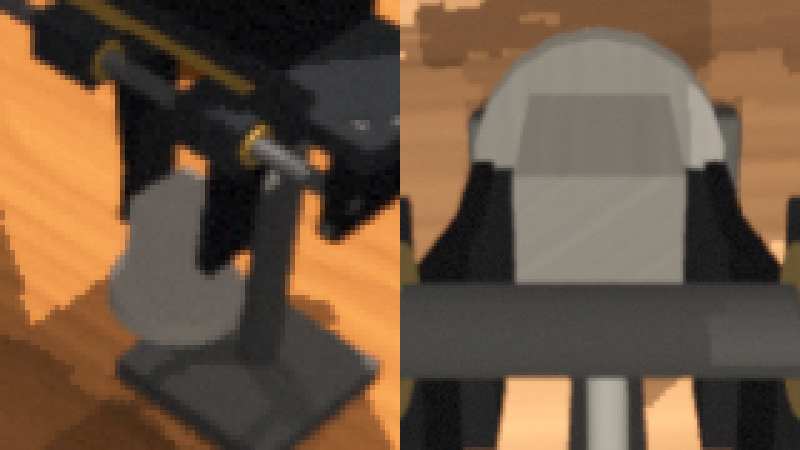

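Picture: foot upright, pin line running under the neck centre (607,400), no contact force: the tip appears to be entering. Push further.

>>> step_arm(
  targets=[
    [-1,0.008,0,0,0],
    [-1,0.016,-0.001,0,0],
    [-1,0.024,-0.001,0,0],
    [-1,0.032,-0.001,0,0],
    [-1,0.036,-0.001,0,0],
    [-1,0.036,-0.001,0,0],
    [-1,0.036,-0.001,0,0],
    [-1,0.036,-0.001,0,0],
  ],
)

```text
time_s: 13.75
position: [0.4707, -0.2001, 0.123]
tcp_rot: [[-0.999, 0.05, -0.0], [0.05, 0.999, 0.0], [0.0, 0.0, -1.0]]
force: [0.0, 0.4, -2.0]
opening: 0.316
grasp_force: 30.0
```

>>> step_arm(
  targets=[
    [-1,0.004,0,0,0],
    [-1,0.008,0,0,0],
    [-1,0.012,0,0,0],
    [-1,0.012,0,0,0],
    [-1,0.012,0,0,0],
  ],
)

```text
time_s: 14.25
position: [0.4732, -0.2001, 0.1229]
tcp_rot: [[-0.999, 0.05, -0.001], [0.05, 0.999, 0.0], [0.001, 0.0, -1.0]]
force: [-2.8, -0.7, -0.1]
opening: 0.321
grasp_force: 30.0
```

>>> step_arm(
  targets=[
    [-1,-0.04,0.002,0,0],
    [-1,-0.1,0.005,0,0],
    [-1,-0.18,0.009,0,0],
    [-1,-0.24,0.012,0,0],
    [-1,-0.24,0.012,0.15,0],
    [-1,-0.24,0.012,0.3,0],
    [-1,-0.24,0.012,0.32,0],
    [-1,-0.24,0.012,0.32,0],
  ],
)

```text
time_s: 15.05
position: [0.4143, -0.1975, 0.2041]
tcp_rot: [[-0.999, 0.05, 0.003], [0.05, 0.999, -0.002], [-0.003, -0.002, -1.0]]
force: [-0.8, 0.5, -1.1]
opening: 0.321
grasp_force: 30.0
```

Run:
```python
from h import *
np.set_printoptions(precision=4,suppress=True)
c=load('w1')
for p in ((42,30),(777,30),(757,443),(80,443)): print(atz(c,145+p[0]/3.8,120+p[1]/3.8,.03))
c=load('w2') # blue bottom edge row ~384 crop3, fixed-jaw side corner (125,384)
print(atz(c,194+125/4,137+384/4,.03),atz(c,194+480/4,137+384/4,.03))
# blue mask extents in w2, w3 along image
def edge(c,y,z=.03):
    # scan in world x for blue->nonblue at given world y on plane z
    xs=np.arange(.36,.60,.0005);out=[]
    for x in xs:
        u,v=proj(c,(x,y,z))
        if 0<=u<559 and 0<=v<419:
            r,g,b=c['color'][int(round(v)),int(round(u))].astype(int); out.append((x,b>r+25))
    bl=[x for x,f in out if f]; return (min(bl),max(bl)) if bl else None
for f in ('top0','top2','w1','w2','side2'):
    print(f,[edge(load(f),y) for y in (.11,.155,.165,.175,.27)])
```

```text
[0.4063 0.1024 0.03  ]
[0.4004 0.2988 0.03  ]
[0.5183 0.3033 0.03  ]
[0.524  0.1048 0.03  ]
[0.5242 0.1045 0.03  ] [0.5215 0.2072 0.03  ]
top0 [(np.float64(0.40800000000000003), np.float64(0.5255000000000001)), (np.float64(0.406), np.float64(0.5260000000000001)), (np.float64(0.406), np.float64(0.5235000000000001)), (np.float64(0.406), np.float64(0.5235000000000001)), (np.float64(0.4045), np.float64(0.5225000000000002))]
top2 [(np.float64(0.40800000000000003), np.float64(0.5255000000000001)), None, None, (np.float64(0.40850000000000003), np.float64(0.42850000000000005)), None]
w1 [(np.float64(0.406), np.float64(0.5235000000000001)), (np.float64(0.4045), np.float64(0.5225000000000002)), (np.float64(0.404), np.float64(0.5220000000000001)), (np.float64(0.403), np.float64(0.5215000000000001)), (np.float64(0.4), np.float64(0.5190000000000001))]
w2 [(np.float64(0.4055), np.float64(0.5230000000000001)), (np.float64(0.4045), np.float64(0.5220000000000001)), (np.float64(0.404), np.float64(0.5220000000000001)), (np.float64(0.4035), np.float64(0.5215000000000001)), (np.float64(0.4005), np.float64(0.5190000000000001))]
side2 [(np.float64(0.388), np.float64(0.41100000000000003)), (np.float64(0.388), np.float64(0.5205000000000002)), (np.float64(0.388), np.float64(0.5220000000000001)), (np.float64(0.3855), np.float64(0.5200000000000001)), (np.float64(0.389), np.float64(0.41150000000000003))]
```

>>> step_arm(
  targets=[
    [-1,0.05,0.12,0,0.024],
    [-1,0.1,0.28,0,0.024],
    [-1,0.15,0.44,0,0.024],
    [-1,0.2,0.6,0,0.024],
    [-1,0.25,0.76,0,0.024],
    [-1,0.3,0.92,0,0.024],
    [-1,0.3,1,0,0.024],
    [-1,0.3,1,0,0.024],
  ],
)

```text
time_s: 15.85
position: [0.4871, 0.0557, 0.201]
tcp_rot: [[-1.0, -0.03, -0.004], [-0.03, 1.0, 0.001], [0.004, 0.002, -1.0]]
force: [-0.5, -0.5, -2.0]
opening: 0.318
grasp_force: 30.0
```

>>> step_arm(
  targets=[
    [-1,0.15,0.15,0,0],
    [-1,0.29,0.3,0,0],
    [-1,0.29,0.45,0,0],
    [-1,0.29,0.456,0,0],
    [-1,0.29,0.456,0,0],
    [-1,0.29,0.456,-0.15,0],
    [-1,0.29,0.456,-0.3,0],
    [-1,0.29,0.456,-0.45,0],
    [-1,0.29,0.456,-0.55,0],
    [-1,0.29,0.456,-0.592,0],
    [-1,0.29,0.456,-0.592,0],
    [-1,0.29,0.456,-0.592,0],
  ],
)

```text
time_s: 17.05
position: [0.562, 0.166, 0.0558]
tcp_rot: [[-1.0, -0.024, 0.001], [-0.024, 1.0, -0.0], [-0.001, -0.0, -1.0]]
force: [-0.3, 0.6, -0.8]
opening: 0.318
grasp_force: 30.0
```

>>> step_arm(
  targets=[
    [-1,-0.03,0,0,0],
    [-1,-0.05,0,0,0],
    [-1,-0.06,0,0,0],
    [-1,-0.07,0,0,0],
    [-1,-0.08,0,0,0],
    [-1,-0.08,0,0,0],
  ],
)

```text
time_s: 17.65
position: [0.5482, 0.167, 0.0575]
tcp_rot: [[-1.0, -0.026, 0.016], [-0.026, 1.0, 0.001], [-0.016, 0.0, -1.0]]
force: [8.7, -0.9, -2.1]
opening: 0.321
grasp_force: 30.0
```

>>> step_arm(
  targets=[
    [-1,-0.01,0,0,0],
    [-1,-0.02,0,0,0],
    [-1,-0.03,0,0,0],
    [-1,-0.04,0,0,0],
    [-1,-0.05,0,0,0],
    [-1,-0.06,0,0,0],
    [-1,-0.06,0,0,0],
  ],
)

```text
time_s: 18.35
position: [0.5369, 0.1674, 0.0592]
tcp_rot: [[-0.999, -0.026, 0.024], [-0.026, 1.0, 0.002], [-0.024, 0.001, -1.0]]
force: [12.1, -0.7, 3.8]
opening: 0.318
grasp_force: 30.0
```

>>> step_arm(
  targets=[
    [-1,-0.015,0,0,0],
    [-1,-0.03,0,0,0],
    [-1,-0.045,0,0,0],
    [-1,-0.06,0,0,0],
    [-1,-0.075,0,0,0],
    [-1,-0.09,0,0,0],
    [-1,-0.09,0,0,0],
    [-1,-0.09,0,0,0],
  ],
)

```text
time_s: 19.15
position: [0.5102, 0.1673, 0.0574]
tcp_rot: [[-1.0, -0.026, 0.015], [-0.026, 1.0, 0.001], [-0.015, 0.001, -1.0]]
force: [6.7, -0.3, 0.1]
opening: 0.315
grasp_force: 30.0
```

>>> step_arm(
  targets=[
    [-1,-0.015,0,0,0],
    [-1,-0.03,0,0,0],
    [-1,-0.045,0,0,0],
    [-1,-0.055,0,0,0],
    [-1,-0.055,0,0,0],
    [-1,-0.055,0,0,0],
  ],
)

```text
time_s: 19.75
position: [0.499, 0.1674, 0.057]
tcp_rot: [[-0.999, -0.025, 0.02], [-0.025, 1.0, 0.002], [-0.02, 0.001, -1.0]]
force: [11.7, -0.2, -6.1]
opening: 0.319
grasp_force: 30.0
```

Run:
```python
from h import *
from scipy.spatial import ConvexHull
c=snap('side','side8');w=snap('wrist','w8');snap('top','top8');s=read_state();P=s['position'];print(s['time_s'],P,s['force'])
# hole-up model check: grey mask of foot in wrist view vs predicted silhouettes for several tilt angles
def pts(th,P,off=.0414):
    a=np.linspace(0,2*np.pi,40);F=[]
    for z in (0,.010): F+= [(.026*np.cos(q),.026*np.sin(q),z) for q in a]
    N=[(x,y,z) for x in (-.015,.015) for y in (-.014,.014) for z in (.010,.050)]
    def T(L):
        L=np.array(L);x=L[:,0];z=L[:,2]-off;c_,s_=np.cos(th),np.sin(th)
        X=np.c_[x*c_-z*s_,L[:,1],x*s_+z*c_]; b=np.radians(1.5)
        return X@np.array([[np.cos(b),-np.sin(b),0],[np.sin(b),np.cos(b),0],[0,0,1]]).T+P
    return T(F),T(N)
for n,q in (('w',w),('s',c)):
  for d in (0,40,60,80,90):
    F,N=pts(np.radians(d),P); f=np.array([proj(q,x) for x in F]);m=np.array([proj(q,x) for x in N])
    print(n,d,'flange u',f[:,0].min().round(),f[:,0].max().round(),'v',f[:,1].min().round(),f[:,1].max().round(),'neck v',m[:,1].min().round(),m[:,1].max().round())
```

```text
19.9 [0.49894274 0.1674404  0.05693215] [11.0459519   0.38406002 -6.57488746]
w 0 flange u 236.0 324.0 v 197.0 284.0 neck v 220.0 305.0
w 40 flange u 236.0 324.0 v 239.0 330.0 neck v 235.0 308.0
w 60 flange u 234.0 326.0 v 261.0 354.0 neck v 235.0 326.0
w 80 flange u 232.0 329.0 v 285.0 372.0 neck v 238.0 339.0
w 90 flange u 230.0 330.0 v 296.0 377.0 neck v 242.0 343.0
s 0 flange u 209.0 229.0 v 181.0 195.0 neck v 169.0 191.0
s 40 flange u 216.0 235.0 v 172.0 192.0 neck v 168.0 188.0
s 60 flange u 219.0 237.0 v 167.0 187.0 neck v 168.0 185.0
s 80 flange u 221.0 237.0 v 162.0 183.0 neck v 166.0 184.0
s 90 flange u 221.0 237.0 v 160.0 181.0 neck v 164.0 185.0
```

>>> step_arm(
  targets=[
    [-1,0,0,-0.012,0],
    [-1,0,0,-0.024,0],
    [-1,0,0,-0.036,0],
    [-1,0,0,-0.048,0],
    [-1,0,0,-0.048,0],
    [-1,0,0,-0.048,0],
  ],
)

```text
time_s: 20.5
position: [0.4925, 0.1674, 0.0452]
tcp_rot: [[-1.0, -0.026, 0.007], [-0.026, 1.0, 0.001], [-0.007, 0.001, -1.0]]
force: [0.9, -0.5, 6.8]
opening: 0.316
grasp_force: 30.0
```

>>> step_arm(
  targets=[
    [-1,0,0,-0.008,0],
    [-1,0,0,-0.016,0],
    [-1,0,0,-0.024,0],
    [-1,0,0,-0.024,0],
    [-1,0,0,-0.024,0],
  ],
)

```text
time_s: 21.0
position: [0.4894, 0.1673, 0.0388]
tcp_rot: [[-1.0, -0.026, 0.0], [-0.026, 1.0, 0.0], [-0.0, 0.0, -1.0]]
force: [-2.5, 0.4, 8.0]
opening: 0.314
grasp_force: 30.0
```

>>> step_arm(
  targets=[
    [-1,0,0,0.03,0],
    [-1,0.02,0,0.1,0],
    [-1,0.04,0,0.25,0],
    [-1,0.04,0,0.4,0],
    [-1,0.04,0,0.55,0],
    [-1,0.04,0,0.7,0],
    [-1,0.04,0,0.8,0],
    [-1,0.04,0,0.8,0],
    [-1,0.04,0,0.8,0],
    [-1,0.04,0,0.8,0],
  ],
)

```text
time_s: 22.0
position: [0.4984, 0.1667, 0.2356]
tcp_rot: [[-1.0, -0.026, -0.004], [-0.026, 1.0, -0.0], [0.004, -0.0, -1.0]]
force: [0.1, 0.1, -1.0]
opening: 0.319
grasp_force: 30.0
```

Run:
```python
from h import *
w=snap('wrist','w9');c=snap('side','side9');s=read_state();P=s['position'];print(s['time_s'],P,s['tcp_rot'][:,2],s['force'],s['opening'])
# ascii look of wrist region around the foot: print gray & saturation
h=cv2.cvtColor(w['color'],cv2.COLOR_RGB2HSV)
x=load('w9')['color'].astype(int)
for v in range(225,400,5): print(v,' '.join('%3d%s'%(x[v,u].mean(),'*' if h[v,u,1]>90 else ' ') for u in range(216,346,6)))
# line pixel profile
for d in (70,80,90,100):
  th=np.radians(d);f=lambda X,Z,Y=0:np.array(proj(w,P+np.array([X*np.cos(th)-(Z-.0414)*np.sin(th),Y,X*np.sin(th)+(Z-.0414)*np.cos(th)]))).round()
  print(d,'necktopedge+x',f(.015,.05),'necktop-x',f(-.015,.05),'hole',f(.015,.038),f(.015,.022),'holeL/R',f(.015,.03,-.008),f(.015,.03,.008),'junction',f(.015,.01),'flange rim top',f(.026,.01),f(.026,0))
```

```text
22.1 [0.4987221  0.16669061 0.23533827] [-4.07927834e-03 -4.14922284e-04 -9.99991594e-01] [ 0.07609996  0.45980707 -2.56544371] 0.32009354752801994
225 120* 121* 121* 120* 121* 120* 121* 121* 121* 120* 123* 122* 123* 123* 123* 124* 183* 183* 120* 123* 124* 121*
230 117* 116* 117* 115* 119* 119* 117* 118* 116* 118* 117* 118* 117* 119* 119* 117* 175* 175* 119* 118* 117* 118*
235 117* 116* 118* 117* 117* 117* 117* 119* 119* 118* 117* 118* 119* 119* 118* 116* 115* 117* 116* 114* 112* 114*
240 113* 113* 113* 113* 112* 113* 112* 114* 115* 113* 115* 116* 116* 116* 116* 114* 155* 157* 116* 114* 113* 113*
245 119* 119* 119* 101*  14   97* 110* 118* 119* 118* 119* 118* 119* 120* 120* 114* 149*  15   77* 123* 125* 163*
250 117* 118* 117*  29*  15   24   61* 118* 118* 118* 119* 119* 120* 120* 120*  90*  21   10   25* 183* 185* 184*
255 114* 114* 115*  16   17   23   45* 116* 113* 114* 113* 113* 114* 114* 114*  70*  25   20   18  174* 173* 174*
260 110* 109* 111*  14   25   23   51* 114* 116* 114* 115* 115* 117* 116* 116*  69*  26   21   16  168* 174* 173*
265 108* 108*  18   17   24   22   66  1
[... 3026 characters left out ...]
   25   26 
70 necktopedge+x [280. 281.] necktop-x [281. 237.] hole [280. 298.] [279. 319.] holeL/R [263. 309.] [296. 309.] junction [278. 334.] flange rim top [278. 354.] [278. 365.]
80 necktopedge+x [280. 274.] necktop-x [281. 239.] hole [280. 295.] [279. 321.] holeL/R [262. 308.] [296. 309.] junction [278. 340.] flange rim top [278. 358.] [278. 373.]
90 necktopedge+x [281. 267.] necktop-x [280. 242.] hole [280. 291.] [279. 322.] holeL/R [262. 306.] [297. 307.] junction [278. 343.] flange rim top [278. 360.] [278. 378.]
100 necktopedge+x [281. 260.] necktop-x [280. 246.] hole [280. 286.] [279. 320.] holeL/R [262. 303.] [297. 304.] junction [279. 345.] flange rim top [279. 358.] [278. 380.]
```

Run:
```python
from h import *
w=load('w9');x=w['color'].astype(int).mean(2).round().astype(int)
print('rows',[(v,*x[v,[268,279,290]]) for v in list(range(258,268))+list(range(315,350))])
for v in (272,280,325,330,335,340,346,348): print(v,[(u,x[v,u]) for u in list(range(244,275))],[(u,x[v,u]) for u in range(284,316)])
```

```text
rows [(258, np.int64(118), np.int64(117), np.int64(116)), (259, np.int64(117), np.int64(118), np.int64(118)), (260, np.int64(116), np.int64(116), np.int64(117)), (261, np.int64(113), np.int64(114), np.int64(114)), (262, np.int64(112), np.int64(112), np.int64(114)), (263, np.int64(108), np.int64(110), np.int64(107)), (264, np.int64(105), np.int64(104), np.int64(100)), (265, np.int64(102), np.int64(102), np.int64(102)), (266, np.int64(104), np.int64(103), np.int64(103)), (267, np.int64(101), np.int64(101), np.int64(105)), (315, np.int64(96), np.int64(94), np.int64(95)), (316, np.int64(100), np.int64(99), np.int64(98)), (317, np.int64(118), np.int64(115), np.int64(114)), (318, np.int64(119), np.int64(117), np.int64(118)), (319, np.int64(120), np.int64(117), np.int64(116)), (320, np.int64(120), np.int64(106), np.int64(118)), (321, np.int64(118), np.int64(66), np.int64(118)), (322, np.int64(118), np.int64(46), np.int64(115)), (323, np.int64(117), np.int64(68), np.int64(110)), (324, np.int64(112), np.int64(98), np.int64(105)), (325, np.int64(105), np.int64(101), np.int64(103)), (326, np.in
[... 11514 characters left out ...]
90)), (274, np.int64(83))] [(284, np.int64(79)), (285, np.int64(86)), (286, np.int64(89)), (287, np.int64(93)), (288, np.int64(92)), (289, np.int64(92)), (290, np.int64(92)), (291, np.int64(93)), (292, np.int64(92)), (293, np.int64(95)), (294, np.int64(97)), (295, np.int64(94)), (296, np.int64(95)), (297, np.int64(96)), (298, np.int64(98)), (299, np.int64(96)), (300, np.int64(98)), (301, np.int64(96)), (302, np.int64(97)), (303, np.int64(98)), (304, np.int64(98)), (305, np.int64(99)), (306, np.int64(97)), (307, np.int64(98)), (308, np.int64(100)), (309, np.int64(99)), (310, np.int64(85)), (311, np.int64(80)), (312, np.int64(79)), (313, np.int64(81)), (314, np.int64(78)), (315, np.int64(80))]
```

```bash
cat > fit.py <<'E'
from h import *
from scipy.optimize import least_squares
w=load('w9');P=np.array([.4987,.1667,.2353])
H=np.array([(279,320.3),(268,324.3),(290,323.5),(262,330),(297,330),(261.3,335),(297.5,335),(263.8,340),(295.7,340),(268,344.8),(290,344.8),(271.5,346),(287,346)],float)
b=np.radians(1.5);B=np.array([[np.cos(b),-np.sin(b)],[np.sin(b),np.cos(b)]])
def T(p,L):
    th,dx,dz,dy=p;x,y,z=L;z=z-.0414;q=B@np.array([x*np.cos(th)-z*np.sin(th)+dx,y+dy])
    return P+np.r_[q,x*np.sin(th)+z*np.cos(th)+dz]
def face(p,u,v):  # intersect ray with +x face, local (y,z)
    o,r=ray(w,u,v);O=T(p,(.015,0,0));n=T(p,(1.015,0,0))-O;X=o+r*((O-o)@n)/(r@n)-O
    return X@(T(p,(.015,1,0))-O),X@(T(p,(.015,0,1))-O)
def res(p):
    e=[np.hypot(y,z-.03)-.008 for y,z in (face(p,*h) for h in H)]
    e+=[abs(face(p,u,v)[0])-.014 for u,v in ((248.4,325),(248.6,335),(249,346),(311,325),(310.4,335),(310,346))]
    e.append((proj(w,T(p,(-.015,0,.05)))[1]-263.3)*.0005)
    return np.array(e)*1000
for t0 in (70,90,105):
    r=least_squares(res,[np.radians(t0),.005,.008,0],x_scale=[.1,.005,.005,.002]);print(np.degrees(r.x[0]),r.x[1:]*1000,r.cost,np.round(r.fun,1)[-7:])
E
python3 fit.py
```

```text
84.35672537491496 [ 9.49383181  6.83485029 -0.30244389] 0.6473405835371465 [ 0.1  0.2  0.2  0.3  0.2  0.2 -0.4]
84.35671856680443 [ 9.49383148  6.8348503  -0.30244389] 0.6473405835472479 [ 0.1  0.2  0.2  0.3  0.2  0.2 -0.4]
84.35671416979712 [ 9.49383126  6.83485029 -0.30244389] 0.647340583556369 [ 0.1  0.2  0.2  0.3  0.2  0.2 -0.4]
```

>>> step_arm(
  targets=[
    [-1,0,0,0,0],
    [-1,0,0,0,0],
    [-1,0,0,0,0],
    [-1,0,0,0,0],
    [-1,0,0,0,0],
    [-1,0,0,0,0],
    [-1,0,0,0,0],
    [-1,0,0,0,0],
    [-1,0,0,0,0],
    [-1,0,0,0,0],
    [-1,0,0,0,0],
    [-1,0,0,0,0],
  ],
)

```text
time_s: 23.3
position: [0.5001, 0.1668, 0.2371]
tcp_rot: [[-1.0, -0.025, 0.0], [-0.025, 1.0, -0.0], [-0.0, -0.0, -1.0]]
force: [0.6, 0.1, -1.3]
opening: 0.317
grasp_force: 30.0
```

Run:
```python
from h import *
a=load('w9')['color'].astype(int).mean(2);n=snap('wrist','w10');b=n['color'].astype(int).mean(2)
v,u=np.mgrid[317:347,250:310]
print('foot diff',np.abs(a-b)[317:347,250:310].mean(), np.abs(a-b)[317:347,250:310].max())
t0=load('top0')['color'].astype(int);t=snap('top','top10')['color'].astype(int)
for k,(x,y) in dict(jar=(276,132),tin=(188,148),box=(403,205)).items(): print(k,np.abs(t-t0)[y-14:y+14,x-14:x+14].mean())
# red post now
h=cv2.cvtColor(t.astype(np.uint8),cv2.COLOR_RGB2HSV)
m=(h[:,:,1]>200)&((h[:,:,0]<5)|(h[:,:,0]>175))&(h[:,:,2]>90);ys,xs=np.nonzero(m[205:245,140:215]);print('post px',xs.mean()+140 if len(xs) else None,ys.mean()+205 if len(ys) else None)
s=read_state();print(s['time_s'],s['position'],s['opening'],s['grasp_force'],s['force'])
```

```text
foot diff 4.2229629629629635 37.33333333333334
jar 14.545918367346939
tin 17.545068027210885
box 15.360969387755102
post px None None
23.4 [0.50005145 0.16685279 0.23705678] 0.31933369462582 29.999601230956614 [ 0.25931677  0.09715514 -2.16608466]
```

Run:
```python
from h import *
snap('wrist','w11')
f=lambda n:load(n)['color'].astype(np.float32).mean(2)[255:347,246:312]
a=f('w9');b=f('w10');c=f('w11')
for n,i in (('w9',a),('w10',b),('w11',c)): print(n,'hole top row',255+i[60:72,33].argmin(),'end edge',255+np.abs(np.diff(i[3:20,33])).argmax()+3, 'row335 L/R',[int(x) for x in i[80,[13,15,17,50,52,54]]],'row345',i[90,[20,23,26,42,46]].astype(int))
s10=load('side9')['color'].astype(int)
s=snap('side','side11');h=cv2.cvtColor(s['color'],cv2.COLOR_RGB2HSV);m=(h[:,:,1]>200)&((h[:,:,0]<6)|(h[:,:,0]>174))
for q in ('side0','side2','side11'):
    k=load(q)['color'];h=cv2.cvtColor(k,cv2.COLOR_RGB2HSV);m=(h[:,:,1]>180)&((h[:,:,0]<4)|(h[:,:,0]>176))&(h[:,:,2]>80)
    ys,xs=np.nonzero(m[150:190,165:205]);y2,x2=np.nonzero(m[160:190,310:350]);print(q,'post',xs.size and (xs.mean()+165,ys.mean()+150),'jar cap',(x2.mean()+310,y2.mean()+160) if x2.size else None)
```

```text
w9 hole top row 262 end edge 263 row335 L/R [115, 107, 93, 94, 110, 116] row345 [153 112 104 106 125]
w10 hole top row 262 end edge 262 row335 L/R [114, 107, 98, 95, 109, 116] row345 [133 117 104 106 142]
w11 hole top row 262 end edge 262 row335 L/R [118, 107, 99, 94, 111, 117] row345 [133 117 103 104 141]
side0 post (np.float64(190.87301587301587), np.float64(169.6031746031746)) jar cap (np.float64(329.39572192513367), np.float64(175.03208556149733))
side2 post (np.float64(182.0), np.float64(164.83870967741936)) jar cap (np.float64(329.4032258064516), np.float64(174.99462365591398))
side11 post (np.float64(182.0327868852459), np.float64(164.85245901639345)) jar cap (np.float64(329.4), np.float64(175.02702702702703))
```

Foot steady in the grip, jaw unchanged and open (~35 mm), jar unmoved. Handing in.

```bash
python3 -c "
from rig import *
print(hand_in())"
```

```text
the job is handed in; nothing more can be done
None
```

I handed the job in at about 23.5 s, and `hand_in()` gave no verdict: the jaw is open about 35 mm, the pin went about 15–18 mm into the hole, and the foot is held steady about 24 cm up with its hole within about 6° of straight up; the jar's position was checked and is unchanged, while the tin and bit box were never approached but not measured.

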